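# Copy a trimming angle with a bevel gauge

### The job

Lay the bevel gauge flat in the inside corner of the sample board, its stock flush along the rail and its blade swung out flush along the guide, and then press the lever down flat to lock it, without shifting the sample board's clamped guide. Carry the locked bevel to the same place on the work board, stock flush along the rail, and gently swing the work board's guide in until it lies flush along the blade, so that both boards have the same angle to within 3 degrees. Leave the bevel lying there, still locked, and leave the pen cup, sanitiser bottle and calculator alone.

Things in the scene. Friction and masses are not known exactly. Their poses are not given: they have to be found in the camera images.
- bevel: Loose bevel gauge, about 0.75 kg: stock of dark wood with a heavy brass tail, 28 wide (x), 36 high, y -75 to +47, and an aluminium blade hinged at its +y end. Origin: underside, midway across the stock. Hinge axis upright at x 0, y +65, inside a round hub of radius 14. The stock's +x face (x +14) goes against a rail. Balance point about y -23: grip across the stock there, clear of the lever.
- blade (a joint): Angle of the bevel's blade (rad): 0 = square to the stock (along the bevel's -x), positive = wider angle to the stock, negative = folded in; -0.85 to 0.5. Starts folded in further than the sample guide. Equal blade and guide values are equal angles. Swings freely (0.04 N m) while the lever is up; clamped with it down (holds about 0.15 N m). Over about 1.5 N at the blade's end slides the bevel.
- blade_tip (a point): Point on the blade's outer face, 115 from the hinge axis, 18 above the bevel's underside. The blade is a bar reaching 130 from the hinge axis, 3 to 33 above the underside. Axes turn with the blade: it runs along -x; its outer face looks to +y, 14 from the hinge axis; its inner face is 2 from it (12 thick).
- lock (a joint): Locking lever on top of the bevel's hinge (rad): 0 = up at 35 degrees, unlocked; 0.6 to 0.66 = flat over the stock, locked (over 0.5 is enough). Level axis at the bevel's x 0, y +65, z +52; 65 long, 16 wide, 8 thick, leaning to the stock's tail (-y). Pressing it down takes about 5 to 15 N near its tip; it stays where left.
- lock_tip (a point): Middle of the locking lever's free end, 62 from its axis: at y +14, z +87 of the bevel when up, y +3, z +52 when flat.
- sample_board: Fixed grey trimming board with white grid, 220 (x) by 240 (y), 12 thick; origin: centre of its underside. An aluminium rail along y at its +x edge: inner face x +78, 12 high above the board, y -115 to +50. A guide is hinged at the corner point x +78, y +55, where both inner faces meet. The bevel goes on the -x side of the rail, -y side of the guide. It has a wing nut on the hinge, no knob.
- sample_guide (a joint): Angle of the sample guide (rad): 0 = square to the rail (along the board's -x), positive = opened outward (+y), negative = swung in; between -0.4 and 0.2. Angle between rail and guide = 90 degrees plus this. Set and clamped tight (8 N m): it must not be shifted.
- sample_guide_face (a point): The sample board's corner point, on the guide's hinge axis, at the board's top surface. Axes turn with the guide: it runs along -x, 170 long, 16 wide (y 0 to +16), its top 13 above the board; its inner face is y 0.
- sample_guide_end (a point): Point near the free end of the sample guide, 158 from the hinge axis, 9 behind its inner face, at its top surface.
- work_board: Fixed board of the same size, shape and axes as the sample board (rail inner face at x +78, corner point at x +78, y +55, top at z 12), always standing parallel to it, in another place. This one has an upright black knob at the free end of its guide and no wing nut.
- work_guide (a joint): Angle of the work board's guide (rad), same meaning as sample_guide; range -0.75 to 0.55. Starts wide open (0.33 to 0.48). Swings easily (about 0.06 N m) and stays where it is left.
- work_guide_face (a point): The work board's corner point, on its guide's hinge axis, at the board's top; axes turn with the guide: the guide runs along -x, 170 long, 16 wide (y 0 to +16), top 13 above the board; inner face y 0.
- work_guide_end (a point): Point at the foot of the knob near the free end of the work guide, 158 from the hinge axis, 9 behind its inner face. The knob is an upright cylinder of diameter 18 standing from 13 to 42 above the board's top; the blade (130 long) does not reach it.
- pen_cup: Black pen cup with pens, 72 in diameter, 95 high. Bystander; origin under its centre.
- sanitiser: Clear pump bottle, 72 in diameter, 165 high. Bystander; origin under its centre.
- calculator: Desk calculator, 85 x 130 x 22. Bystander; origin under its centre.
Mind the look-alikes: they are no part of the job. Of the things shaped like the bevel, the wood one is meant.

How it is judged:
By the outcome, as a careful person would: the job done as asked, in the order asked, and still so for the second after the job is handed in, with the robot touching nothing.
It also fails if it takes over 72 s, if anything falls off the work surface, if the arm or the gripper's body presses on something with over 40 N, if the wrist force passes 120 N, or if a joint passes its speed limit or range.

### The arm

A 7-joint arm with a two-finger parallel gripper is mounted at the origin on the work surface. World frame = base frame: x ahead of the robot, y to its left, z up, the work surface at z = 0. Lengths are in mm, angles in rad, forces in N, time in s.
With the tool pointing down it reaches from about 425 to 1025 mm from the base axis. Payload 3.6 kg.
Tool frame: the origin (TCP) lies on the centre line of the jaws, within the pads' length; the fingertips stand 19 mm ahead of it and the grasp point (between the pads) is the TCP; z points along the fingers, y is the line along which they close (so a half turn about z gives the same grasp; the last joint's range is limited). The gripper opens to 85 mm and grips with 20 to 120 N. Pads are 22 mm wide; open, the fingers measure 114 mm over their backs; the gripper's body (76 mm by 85 mm) begins 54 mm behind the grasp point. The pads swing forward as they close: fully open they stand 13 mm farther back than shut.
Start: joints at [-1.337, 0.591, 0.048, 1.609, -0.033, 0.943, -0.034], TCP at [233.417, 686.401, 250.302] pointing down, gripper open.
Joint ranges: [-2.69, 2.69], [-0.47, 2.24], [-1.27, 1.36], [0.19, 2.51], [-1.53, 4.68], [0.08, 2.07], [-3.09, 3.09]. Speed limits (rad/s): [2.57, 2.57, 3.14, 3.14, 3.14, 3.14, 3.14].

### API

Orientations are given as a unit quaternion [x, y, z, w].
In Python, from bench import manip gives the robot as it stands.
- The arm moves only by the shell command python3 -m creep 'ROWS' [FORCE]. ROWS is JSON, a list of rows, each a list of 7 numbers: the finger opening in mm, from 0 to 85.4, then the shift along the tool's x, y, z in mm, then the turn, a rotation vector about the tool's x, y, z in rad. In form: [[jaw, x, y, z, wx, wy, wz], ...]. A call has exactly 10 rows; each row shifts and turns the commanded pose from where the row before left it, along the tool's axes as they then stand; what a row does not reach is not made up. A row lasts 1/12 s, in which the tool goes at most 41.7 mm and 7.16 degrees, less where a joint would pass 70% of its speed; a pose out of reach is approached as far as the arm can. A call is refused whole if a number of a shift passes 41.7 or a number of a turn 0.125, either way. A call with a gripper value outside its range is refused whole. The fingers move at their own pace and stop on an object; FORCE is the grip in N (left out, the last holds). Time passes only in rows, so rows that do not move let the fingers close, or fill a call up. It gives the time, the measured TCP pose, the force, the opening and the grip force at its end, in the units of the state.
- manip.get_obs(): the state, without advancing time (a new reading comes with each control period).
- manip.get_image(name): name is "scene" or "top"; returns a dict with "frame" (384x512x3 uint8, red, green, blue), "mtx" (3x3 intrinsics, pixels), "R" (3x3) and "t" (3): a world point X has camera coordinates R X + t. Camera axes: x right, y down, z forward; pixel columns grow to the right and rows downward; lengths in mm; the calibration is good to about 2 mm. A picture is of the moment at which its call begins. There is no depth.
- manip.close_job(): hands the job in; it is judged then, once.
The state is a dict: "time": time; "joint_positions": joint angles; "qvel": joint speeds; "tau": joint torques, N m; "tcp_pos": TCP position; "tcp_rot": TCP orientation; "force": force on the tool from outside, world axes, zero at the start; "ft_torque": the same for the moment, N m; "grip_width": finger opening in mm; "finger_force": force on a finger pad.
Only numpy, scipy, OpenCV 4.12 (cv2) and the standard library are available. Lean on these libraries where they do the work, as an engineer would, in place of code of your own. Each camera call takes 0.05 s, during which the arm holds its last target. There are 200 camera calls.

## Working session

There is one attempt and no reset: what is moved stays moved. The work goes in short steps, Python scripts to look and compute and a shell command to move; the robot and the scene stay as the last step left them, time stands still between calls to the robot, and variables do not carry over. Pictures are saved under pics/ and viewed, at most 10 in all, crops included, and the job is handed in when it is done.

```bash
mkdir -p pics; ls
cat > h.py <<'E'
from bench import manip
import numpy as np, cv2
def snap(name, fn=None):
    im=manip.get_image(name)
    if fn: cv2.imwrite('pics/'+fn, im['frame'][:,:,::-1])
    return im
def ray(im,uv,z):
    R=np.array(im['R']);t=np.array(im['t']);K=np.array(im['mtx'])
    d=R.T@np.linalg.solve(K,[uv[0],uv[1],1.]); c=-R.T@t
    return c+d*(z-c[2])/d[2]
def proj(im,X):
    p=np.array(im['mtx'])@(np.array(im['R'])@np.array(X,float)+np.array(im['t'])); return p[:2]/p[2]
E
python3 - <<'E'
from h import *
for n in('top','scene'):
    im=snap(n,n+'0.png'); R=np.array(im['R']); print(n,-R.T@np.array(im['t']),R.round(3).tolist(),np.array(im['mtx'])[0,0])
o=manip.get_obs();print(o)
E
```

```text
pics
top [ 516.49730736  100.81564159 1112.99297784] [[-0.027, -0.999, -0.024], [-0.999, 0.028, -0.036], [0.037, 0.023, -0.999]] 357.86874184306834
scene [1278.8559352    78.816994    976.16220926] [[0.036, 0.999, 0.016], [0.776, -0.018, -0.63], [-0.629, 0.035, -0.776]] 395.3678988300867
{'time': 0.1, 'joint_positions': array([-1.33652592,  0.59205327,  0.0482778 ,  1.60969157, -0.03331827,
        0.94269849, -0.03369296]), 'qvel': array([ 1.09124333e-03, -2.44039166e-03,  4.08310418e-05, -2.88064641e-03,
        1.15398771e-03,  1.80432612e-04,  1.69422736e-03]), 'tau': array([ 4.87294077e-03, -5.49997687e+01,  1.55331675e+00, -1.98824286e+01,
        9.68394888e-03,  3.85492327e-03,  7.07576504e-06]), 'tcp_pos': array([233.14271669, 685.74450347, 249.23675964]), 'tcp_rot': array([ 1.63103818e-01,  9.86608381e-01, -1.01560792e-03, -1.24113073e-04]), 'force': array([ 0.29218457, -0.17459084, -0.16280406]), 'ft_torque': array([ 0.05866078, -0.01863025,  0.00713997]), 'finger_force': 0.0, 'grip_width': 85.28923000140084}
```

View pics/top0.png

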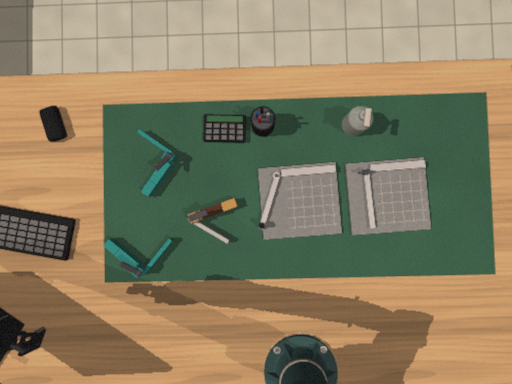

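View pics/scene0.png

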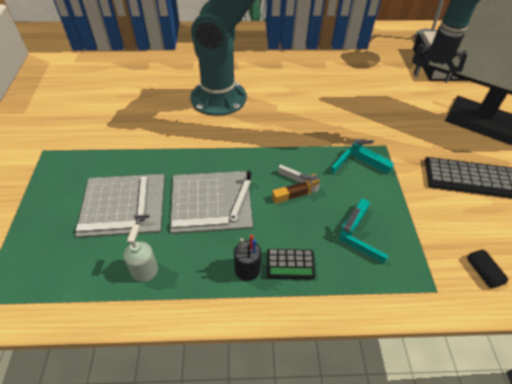

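The top view shows three bevel shapes: teal at (158,172), teal at (138,257), and wood with a brass tail at (212,212). The wood one is meant, because it has a dark wood stock and a brass tail. The work board is at (300,200), with its black knob at (262,225). The sample board is at (388,197), with its wing nut at (365,172). I'll confirm this in an enlarged crop.

Run:
```python
import cv2
a=cv2.imread('pics/top0.png')
b=cv2.resize(a[185:255,175:255],None,fx=7,fy=7,interpolation=cv2.INTER_CUBIC)
cv2.imwrite('pics/c1.png',b)
c=cv2.resize(a[148:248,250:440],None,fx=4.2,fy=4.2,interpolation=cv2.INTER_CUBIC)
cv2.imwrite('pics/c2.png',c); print(b.shape,c.shape)
```

```text
(490, 560, 3) (420, 798, 3)
```

View pics/c1.png

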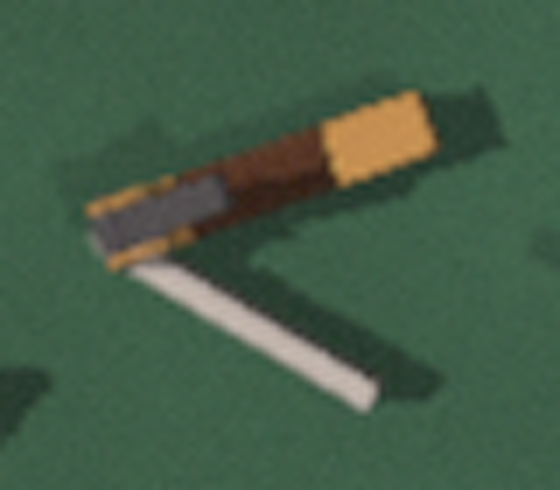

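View pics/c2.png

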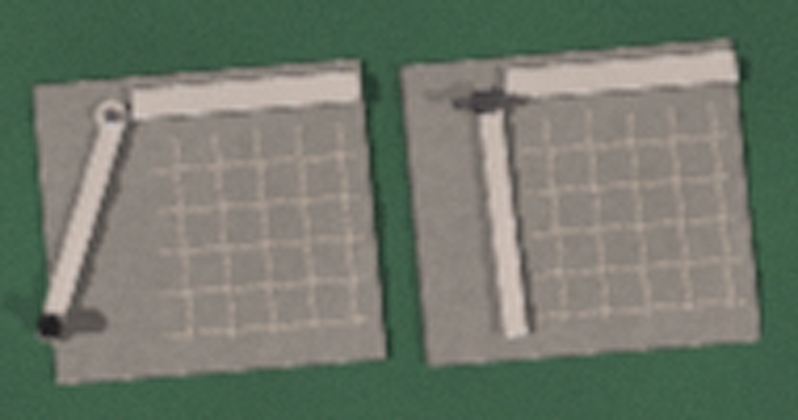

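The crop confirms the wood bevel: brass tail end at crop (427,120), blade end at (370,395), lever up. Next I'll fit the poses from the crop corner pixels.

Run:
```python
from h import *
from scipy.optimize import least_squares
im=snap('top')
P2=lambda u,v:np.array([(u+.5)/4.2-.5+250,(v+.5)/4.2-.5+148])
P1=lambda u,v:np.array([(u+.5)/7-.5+175,(v+.5)/7-.5+185])
def place(p,a):
    c,s=np.cos(a),np.sin(a); return lambda x,y,z:np.array([p[0]+c*x-s*y,p[1]+s*x+c*y,z])
W=[(35,87,110,120),(386,358,-110,-120),(57,383,-110,120)]
S=[(402,67,110,120),(760,340,-110,-120),(428,365,-110,120)]
# rail inner face top edge z24 ends
Wr=[(133,120,78,50),(359,104,78,-115)]
Sr=[(507,97,78,50),(738,81,78,-115)]
def f(q):
    r=[]
    for (l,lr,p) in((W,Wr,q[:2]),(S,Sr,q[2:4])):
        F=place(p,q[4])
        for u,v,x,y in l: r+=list(proj(im,F(x,y,12))-P2(u,v))
        for u,v,x,y in lr: r+=list(proj(im,F(x,y,24))-P2(u,v))
    return r
s=least_squares(f,[560,50,560,-150,0]);q=s.x;print('boards',q,np.degrees(q[4]));print(np.round(s.fun,2))
for nm,p,pts in(('sample',q[2:4],[(503,118),(530,330)]),('work',q[:2],[(126,124),(68,318)])):
    a,b=[ray(im,P2(*t),25) for t in pts]; d=a-b
    print(nm,'guide',-(np.arctan2(d[1],d[0])-q[4])*-1, 'corner',place(p,q[4])(78,55,12))
F=lambda u,v,z:ray(im,P1(u,v),z)
# bevel
t1,t2=F(415,90,36),F(437,148,36); tm=(t1+t2)/2
w1,w2=F(322,122,36),F(340,186,36)
e=F(185,178,36); print('edge dir',t1,e,'brass',w1,w2,'tail',t1,t2)
d=e-t1; print('yaw from edge',np.degrees(np.arctan2(-d[0],d[1])))
d=F(212,237,36)-t2; print('yaw other edge',np.degrees(np.arctan2(-d[0],d[1])))
print('blade end',F(362,410,33),F(378,380,33),'outer start',F(135,268,33),'lever end',F(224,192,89))
```

```text
boards [ 5.20898872e+02 -1.16443663e+01  5.28337557e+02 -2.81161507e+02
  5.02766666e-02] 2.880640802087118
[-0.4  -0.45  0.11  0.54 -0.08  0.49 -0.06 -0.06  0.41 -0.53 -0.06 -0.66
  0.33  0.15  0.    0.15 -0.07  0.42 -0.2  -0.08]
sample guide 0.0369836387484068 corner [ 603.47494443 -222.31107679   12.        ]
work guide -0.36918266930259885 corner [596.03625866  47.20606348  12.        ]
edge dir [535.18422045 187.26773226  36.        ] [499.97045531 287.46336395  36.        ] brass [522.49555599 227.72270278  36.        ] [494.7704595  220.60491945  36.        ] tail [535.18422045 187.26773226  36.        ] [509.98882433 178.41036575  36.        ]
yaw from edge 19.364030380276127
yaw other edge 20.0214467548062
blade end [398.30611168 213.73665292  33.        ] [410.97964888 206.53329402  33.        ] outer start [461.69107342 310.48343372  33.        ] lever end [494.63697181 262.37222367  89.        ]
```

```bash
cat >> h.py <<'E'
from scipy.spatial.transform import Rotation as Ro
def plan(target, yawdeg):
    """yawdeg: desired world heading of tool y. prints turn about tool z and shift after the turn"""
    o=manip.get_obs(); R=Ro.from_quat(o['tcp_rot']).as_matrix(); y=R[:,1]
    a=np.degrees(np.arctan2(y[1],y[0])); dw=(yawdeg-a+90)%180-90
    R2=Ro.from_rotvec([0,0,np.radians(dw)]).as_matrix()@R
    d=R2.T@(np.array(target)-o['tcp_pos'])
    print('t %.2f'%o['time'],'tcp',o['tcp_pos'].round(1),'head %.2f'%a,'tilt',R[:2,2].round(4),'turn z %.4f'%-np.radians(dw),'shift',d.round(1),'F',o['force'].round(1),'w %.1f'%o['grip_width'],'q7 %.2f'%o['joint_positions'][6])
E
python3 -m creep '[[85,0,0,0,0,0,0.11],[85,0,0,0,0,0,0.11],[85,0,0,0,0,0,0.11],[85,0,0,0,0,0,0.11],[85,0,0,0,0,0,0.11],[85,0,0,0,0,0,0.11],[85,0,0,0,0,0,0.11],[85,0,0,0,0,0,0.11],[85,0,0,0,0,0,0.02],[85,0,0,0,0,0,0]]'
python3 -c "
from h import *
plan([509.1,220.5,120],19.7)"
```

```text
time: 0.98
tcp_pos: [233.1, 686.3, 249.8]
tcp_rot: [0.575, 0.818, -0.0, 0.0]
force: [0.3, 1.0, 0.3]
grip_width: 85.0
finger_force: 0.0
t 0.98 tcp [233.1 686.3 249.8] head 19.77 tilt [ 0.0001 -0.0009] turn z 0.0012 shift [-531.4  102.9  130.3] F [0.3 1.  0.3] w 85.0 q7 -0.79
```

```bash
python3 -m creep '[[85,-38,7.35,5,0,0,0],[85,-38,7.35,5,0,0,0],[85,-38,7.35,5,0,0,0],[85,-38,7.35,5,0,0,0],[85,-38,7.35,5,0,0,0],[85,-38,7.35,5,0,0,0],[85,-38,7.35,5,0,0,0],[85,-38,7.35,10,0,0,0],[85,-38,7.35,10,0,0,0],[85,-38,7.35,10,0,0,0]]' >/dev/null
python3 -m creep '[[60,-38,7.35,15,0,0,0],[60,-38,7.35,15,0,0,0],[60,-38,7.35,15,0,0,0],[60,-38,7.35,15,0,0,0],[60,0,0,0,0,0,0],[60,0,0,0,0,0,0],[60,0,0,0,0,0,0],[60,0,0,0,0,0,0],[60,0,0,0,0,0,0],[60,0,0,0,0,0,0]]' >/dev/null
python3 -c "
from h import *
plan([509.1,220.5,37],19.7)
im=snap('top');b=cv2.resize(im['frame'][175:265,165:285,::-1],None,fx=6,fy=6,interpolation=cv2.INTER_CUBIC);cv2.imwrite('pics/c3.png',b)"
```

```text
t 2.65 tcp [508.7 222.  125.7] head 19.86 tilt [0.0004 0.0011] turn z 0.0029 shift [-1.6 -0.2 88.7] F [-0.3  0.7 -0.6] w 59.9 q7 0.09
```

View pics/c3.png

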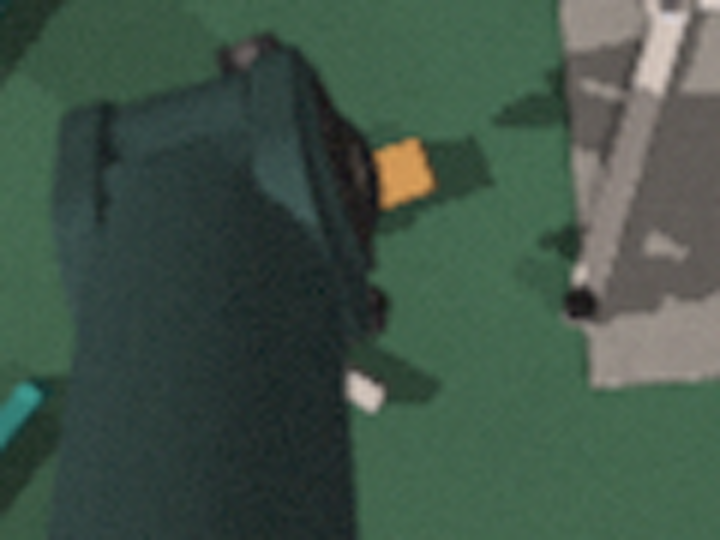

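The arm hides most of the bevel from above; the brass tail at crop (405,172) and blade end at (365,390) haven't moved. I'll descend and grip.

```bash
python3 -m creep '[[60,-1.6,0,15,0,0,0],[60,0,0,15,0,0,0],[60,0,0,15,0,0,0],[60,0,0,15,0,0,0],[60,0,0,15,0,0,0],[60,0,0,9,0,0,0],[60,0,0,5,0,0,0],[60,0,0,0,0,0,0],[0,0,0,0,0,0,0],[0,0,0,0,0,0,0]]' 60 >/dev/null
python3 -m creep '[[0,0,0,0,0,0,0],[0,0,0,0,0,0,0],[0,0,0,0,0,0,0],[0,0,0,0,0,0,0],[0,0,0,0,0,0,0],[0,0,0,0,0,0,0],[0,0,0,0,0,0,0],[0,0,0,0,0,0,0],[0,0,0,0,0,0,0],[0,0,0,0,0,0,0]]' 60
python3 -c "
from h import *
plan([509.1,220.5,37],19.7)"
```

```text
time: 4.37
tcp_pos: [509.2, 218.4, 37.2]
tcp_rot: [0.576, 0.817, -0.0, -0.0]
force: [-3.0, -1.2, 6.2]
grip_width: 26.4
finger_force: 61.3
t 4.37 tcp [509.2 218.4  37.2] head 19.67 tilt [-0.001   0.0001] turn z -0.0006 shift [2.  0.6 0.2] F [-3.  -1.2  6.2] w 26.4 q7 0.13
```

```bash
python3 -m creep '[[0,0,0,-10,0,0,0],[0,0,0,-15,0,0,0],[0,0,0,-15,0,0,0],[0,0,0,-15,0,0,0],[0,0,0,-15,0,0,0.05],[0,0,0,-15,0,0,0.05],[0,0,0,-5,0,0,0.05],[0,0,0,0,0,0,0.05],[0,0,0,0,0,0,0.05],[0,0,0,0,0,0,0.04]]' 60
python3 -c "
from h import *
a=0.0503
def B(x,y,p=(528.3,-281.2)): return [p[0]+x*np.cos(a)-y*np.sin(a),p[1]+x*np.sin(a)+y*np.cos(a)]
plan(B(59,-67.6)+[115],2.88)
im=snap('top','top4.png')
"
```

```text
time: 5.2
tcp_pos: [508.7, 218.3, 126.2]
tcp_rot: [0.689, 0.725, -0.001, -0.0]
force: [-0.8, 0.7, -7.8]
grip_width: 26.4
finger_force: 61.0
t 5.20 tcp [508.7 218.3 126.2] head 2.93 tilt [-0.001  -0.0005] turn z 0.0008 shift [-567.4   53.4   11.4] F [-0.8  0.7 -7.8] w 26.4 q7 -0.11
```

```bash
python3 -m creep '[[0,-12,1.1,0,0,0,0],[0,-25,2.4,0,0,0,0],[0,-30,2.8,0,0,0,0],[0,-30,2.8,0,0,0,0],[0,-30,2.8,0,0,0,0],[0,-30,2.8,0,0,0,0],[0,-30,2.8,0,0,0,0],[0,-30,2.8,0,0,0,0],[0,-30,2.8,0,0,0,0],[0,-30,2.8,0,0,0,0]]' 60 >/dev/null
python3 -m creep '[[0,-30,2.8,0,0,0,0],[0,-30,2.8,0,0,0,0],[0,-30,2.8,0,0,0,0],[0,-30,2.8,0,0,0,0],[0,-30,2.8,0,0,0,0],[0,-30,2.8,0,0,0,0],[0,-30,2.8,0,0,0,0],[0,-30,2.8,0,0,0,0],[0,-30,2.8,0,0,0,0],[0,-20,2.6,0,0,0,0]]' 60
cat >> h.py <<'E'
A=0.0503
SB=(528.3,-281.2);WB=(520.9,-11.6)
def B(x,y,p=SB): return [p[0]+x*np.cos(A)-y*np.sin(A),p[1]+x*np.sin(A)+y*np.cos(A)]
def toB(X,p=SB):
    d=np.array(X[:2])-p; c,s=np.cos(A),np.sin(A); return np.array([c*d[0]+s*d[1],-s*d[0]+c*d[1]])
E
python3 - <<'E'
from h import *
plan(B(59,-67.6)+[51],2.88)
im=snap('top');b=cv2.resize(im['frame'][140:250,300:440,::-1],None,fx=5,fy=5,interpolation=cv2.INTER_CUBIC)
im=snap('scene');c=cv2.resize(im['frame'][140:290,55:215,::-1],None,fx=3.6,fy=3.6,interpolation=cv2.INTER_CUBIC)
cv2.imwrite('pics/c5.png',c)
E
```

```text
time: 6.92
tcp_pos: [591.3, -350.3, 125.9]
tcp_rot: [0.689, 0.725, -0.002, 0.001]
force: [0.7, -1.4, -8.1]
grip_width: 26.4
finger_force: 61.0
t 6.92 tcp [ 591.3 -350.3  125.9] head 2.88 tilt [-0.0011 -0.0034] turn z 0.0000 shift [ 4.8 -0.4 74.8] F [ 0.7 -1.4 -8.1] w 26.4 q7 0.71
```

View pics/c5.png

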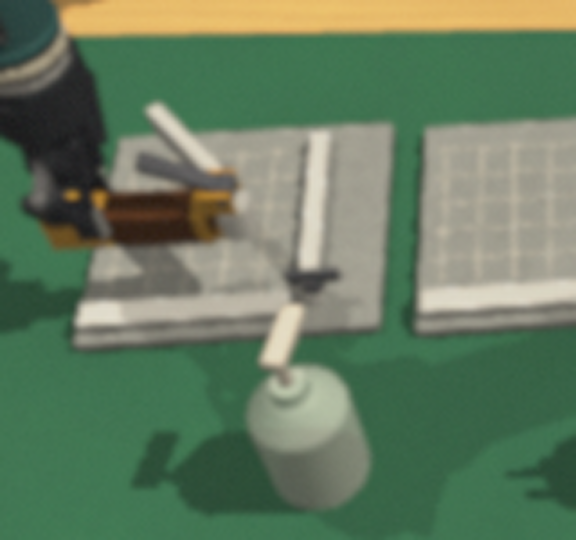

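The bevel hangs level with the lever up, its hub near crop (238,200), and the guide and wing nut at (313,275) are ahead of it. Lowering.

```bash
python3 -m creep '[[0,4.8,-0.4,5,0,0,0],[0,0,0,12,0,0,0],[0,0,0,12,0,0,0],[0,0,0,12,0,0,0],[0,0,0,12,0,0,0],[0,0,0,10,0,0,0],[0,0,0,6,0,0,0],[0,0,0,2,0,0,0],[0,0,0,0,0,0,0],[0,0,0,0,0,0,0]]' 60
python3 - <<'E'
from h import *
plan(B(59,-67.6)+[51],2.88)
E
```

```text
time: 7.85
tcp_pos: [593.0, -339.9, 55.7]
tcp_rot: [0.688, 0.726, 0.0, -0.0]
force: [-0.4, 1.1, -5.8]
grip_width: 26.7
finger_force: 61.3
t 7.85 tcp [ 593.  -339.9   55.7] head 3.06 tilt [0.0001 0.0003] turn z 0.0032 shift [-5.7 -2.7  4.7] F [-0.4  1.1 -5.8] w 26.7 q7 0.73
```

```bash
python3 -m creep '[[0,-2,-1,0,0,0,0],[0,-2,-1,0,0,0,0],[0,-1,-0.6,0,0,0,0],[0,0,0,1,0,0,0],[0,0,0,1,0,0,0],[0,0,0,1,0,0,0],[0,0,0,1,0,0,0],[0,0,0,1,0,0,0],[0,0,0,0,0,0,0],[0,0,0,0,0,0,0]]' 60
python3 - <<'E'
from h import *
plan(B(59,-67.6)+[51],2.88)
E
```

```text
time: 8.68
tcp_pos: [590.5, -345.0, 50.5]
tcp_rot: [0.688, 0.726, 0.0, -0.0]
force: [-0.2, 1.2, -6.5]
grip_width: 26.3
finger_force: 61.3
t 8.68 tcp [ 590.5 -345.    50.5] head 3.05 tilt [-0.      0.0003] turn z 0.0029 shift [-0.7  0.1 -0.5] F [-0.2  1.2 -6.5] w 26.3 q7 0.74
```

```bash
python3 -m creep '[[0,0,0,0.7,0,0,0],[0,0,0,0.5,0,0,0],[0,0.7,0,0,0,0,0],[0,0.7,0,0,0,0,0],[0,0.7,0,0,0,0,0],[0,0.7,0,0,0,0,0],[0,0.7,0,0,0,0,0],[0,0,0,0,0,0,0],[0,0,0,0,0,0,0],[0,0,0,0,0,0,0]]' 60 | grep -E 'pos|force'
python3 -m creep '[[0,0.5,0,0,0,0,0],[0,0.5,0,0,0,0,0],[0,0.5,0,0,0,0,0],[0,0,0,0,0,0,0],[0,0,0,0,0,0,0],[0,0,0,0,0,0,0],[0,0,0,0,0,0,0],[0,0,0,0,0,0,0],[0,0,0,0,0,0,0],[0,0,0,0,0,0,0]]' 60 | grep -E 'pos|force'
```

```text
tcp_pos: [590.7, -344.2, 49.7]
force: [-2.7, -5.1, 2.2]
finger_force: 62.2
tcp_pos: [591.3, -342.2, 49.7]
force: [-1.2, -4.7, 1.7]
finger_force: 62.2
```

```bash
python3 -m creep '[[0,0.5,0,-0.3,0,0,0],[0,0.5,0,-0.2,0,0,0],[0,0.5,0,0,0,0,0],[0,0.5,0,0,0,0,0],[0,0,0,0,0,0,0],[0,0,0,0,0,0,0],[0,0,0,0,0,0,0],[0,0,0,0,0,0,0],[0,0,0,0,0,0,0],[0,0,0,0,0,0,0]]' 60 | grep -E 'pos|force'
python3 -m creep '[[0,0.5,0,0,0,0,0],[0,0.5,0,0,0,0,0],[0,0.5,0,0,0,0,0],[0,0.5,0,0,0,0,0],[0,0,0,0,0,0,0],[0,0,0,0,0,0,0],[0,0,0,0,0,0,0],[0,0,0,0,0,0,0],[0,0,0,0,0,0,0],[0,0,0,0,0,0,0]]' 60 | grep -E 'pos|force'
```

```text
tcp_pos: [591.3, -340.7, 49.8]
force: [0.0, -7.3, -1.8]
finger_force: 61.7
tcp_pos: [591.2, -340.5, 49.9]
force: [1.2, -9.3, -4.3]
finger_force: 61.5
```

```bash
python3 -m creep '[[0,-0.6,0,0,0,0,0],[0,-0.6,0,0,0,0,0],[38,0,0,0,0,0,0],[38,0,0,0,0,0,0],[38,0,0,0,0,0,0],[38,0,0,0,0,0,0],[38,0,0,0,0,0,0],[38,0,2,0,0,0,0],[38,0,1,0,0,0,0],[38,0,0,0,0,0,0]]' 60 | grep -E 'pos|force|wid'
python3 -m creep '[[38,0,1,0,0,0,0],[38,0,1,0,0,0,0],[38,0,1,0,0,0,0],[38,0,0,0,0,0,0],[38,0,1,0,0,0,0],[38,0,1,0,0,0,0],[38,0,0,0,0,0,0],[38,0,0,0,0,0,0],[38,0,0,0,0,0,0],[38,0,0,0,0,0,0]]'  | grep -E 'pos|force'
python3 -c "
from h import *
plan(B(64+5,-61)+[50],2.88)"
```

```text
tcp_pos: [593.6, -337.0, 49.7]
force: [-0.2, -0.3, -0.2]
grip_width: 38.3
finger_force: 0.0
tcp_pos: [596.3, -337.2, 49.4]
force: [-5.6, -0.0, 3.1]
finger_force: 2.7
t 13.68 tcp [ 596.3 -337.2   49.4] head 3.00 tilt [-0.0029  0.0006] turn z 0.0021 shift [-1.7  3.9 -0.6] F [-5.6 -0.   3.1] w 37.7 q7 0.72
```

```bash
python3 -m creep '[[38,0,0.7,0,0,0,0],[38,0,0.7,0,0,0,0],[38,0,0.7,0,0,0,0],[38,0,0,0,0,0,0],[38,0,0,0,0,0,0],[38,0,0,0,0,0,0],[38,0,0,0,0,0,0],[38,0,0,0,0,0,0],[38,0,0,0,0,0,0],[38,0,0,0,0,0,0]]'  | grep -E 'pos|force'
python3 -m creep '[[38,0,0.7,0,0,0,0],[38,0,0.7,0,0,0,0],[38,0,0.7,0,0,0,0],[38,0,0,0,0,0,0],[38,0,0,0,0,0,0],[38,0,0,0,0,0,0],[38,0,0,0,0,0,0],[38,0,0,0,0,0,0],[38,0,0,0,0,0,0],[38,0,0,0,0,0,0]]'  | grep -E 'pos|force'
python3 -c "
from h import *
plan(B(64+5,-61)+[50],2.88)"
```

```text
tcp_pos: [597.5, -337.3, 49.4]
force: [-6.0, -0.4, 4.8]
finger_force: 3.3
tcp_pos: [598.3, -337.3, 49.3]
force: [-8.4, 0.6, 5.9]
finger_force: 4.2
t 15.35 tcp [ 598.3 -337.3   49.3] head 2.98 tilt [-0.0068  0.0014] turn z 0.0017 shift [-1.5  1.9 -0.7] F [-8.4  0.6  5.9] w 37.8 q7 0.72
```

```bash
python3 -m creep '[[38,0,0.7,0,0,0,0],[38,0,0.7,0,0,0,0],[38,0,0.7,0,0,0,0],[38,0,0,0,0,0,0],[38,0,0,0,0,0,0],[38,0,0,0,0,0,0],[38,0,0,0,0,0,0],[38,0,0,0,0,0,0],[38,0,0,0,0,0,0],[38,0,0,0,0,0,0]]'  | grep -E 'pos|force'
python3 -m creep '[[38,0,0.7,0,0,0,0],[38,0,0.7,0,0,0,0],[38,0,0.7,0,0,0,0],[38,0,0,0,0,0,0],[38,0,0,0,0,0,0],[38,0,0,0,0,0,0],[38,0,0,0,0,0,0],[38,0,0,0,0,0,0],[38,0,0,0,0,0,0],[38,0,0,0,0,0,0]]'  | grep -E 'pos|force'
python3 - <<'E'
from h import *
plan(B(64+5,-61)+[50],2.88)
im=snap('scene');c=cv2.resize(im['frame'][160:245,70:175,::-1],None,fx=7,fy=7,interpolation=cv2.INTER_CUBIC)
cv2.imwrite('pics/c6.png',c);print(proj(im,B(78,50)+[24]),proj(im,B(78,-115)+[24]))
E
```

```text
tcp_pos: [598.4, -337.2, 49.2]
force: [-11.5, 0.7, 7.8]
finger_force: 5.5
tcp_pos: [598.4, -337.3, 49.1]
force: [-14.0, 0.5, 10.0]
finger_force: 6.9
t 17.02 tcp [ 598.4 -337.3   49.1] head 2.91 tilt [-0.014   0.0033] turn z 0.0005 shift [-1.5  1.8 -1. ] F [-14.    0.5  10. ] w 37.8 q7 0.72
[135.39117972 220.20164167] [ 77.35832203 223.71734854]
```

View pics/c6.png

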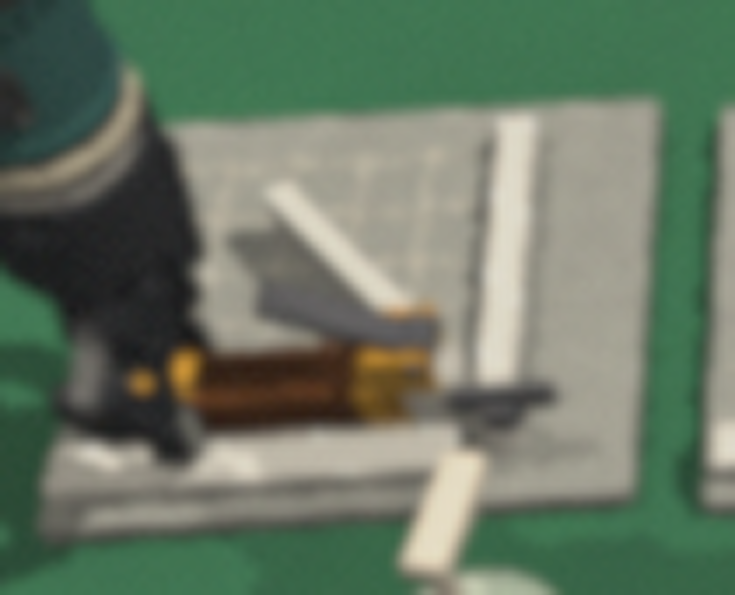

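The stock lies against the rail, with the hub and lever end at crop (435,325) and the guide's inner edge at (488,370). I'll measure the gap between the hub and the guide.

Run:
```python
from h import *
im=snap('scene')
P=lambda u,v,z:toB(ray(im,((u+.5)/7-.5+70,(v+.5)/7-.5+160),z)).round(1)
print('lever end',P(437,325,66),'guide far inner',P(497,120,25),'guide near inner',P(478,375,25),'stock front top',P(352,345,48),P(345,425,30),'blade end',P(275,185,45),'lever tip',P(260,295,99))
print('rail inner',P(250,435,24),P(410,425,24), 'brass end', P(432,345,60),P(432,305,60))
for y in(30,41,55): print(y,(proj(im,B(64,y)+[64])-[70,160])*7)
```

```text
lever end [57.6 47.3] guide far inner [-90.4  49.6] guide near inner [53.6 54.9] stock front top [51.5  8.1] [79.1  4.3] blade end [-41.2 -37.1] lever tip [ 63.1 -14. ]
rail inner [ 76.9 -36.2] [76.7 29.1] brass end [63.1 44.6] [42.3 42.4]
30 [390.21962061 339.96698404]
41 [417.62942175 338.36207437]
55 [452.46311745 336.32247785]
```

```bash
python3 -m creep '[[38,0,-3,0,0,0,0],[38,0,-3,0,0,0,0],[38,0,-2,0,0,0,0],[42,0,0,0,0,0,0],[42,0,0,-5,0,0,0],[42,0,0,-10,0,0,0],[42,0,0,-20,0,0,0],[42,0,0,-25,0,0,0],[42,0,0,-25,0,0,0],[0,0,0,0,0,0,0]]'  | grep -E 'pos|force'
python3 -m creep '[[0,0,0,0,0,0,0],[0,0,-20,0,0,0,0],[0,0,-20,0,0,0,0],[0,0,-20,0,0,0,0],[0,0,-20,0,0,0,0],[0,0,-5,0,0,0,0],[0,0,0,0,0,0,0],[0,0,0,0,0,0,0],[0,0,0,0,0,0,0],[0,0,0,0,0,0,0]]'  | grep -E 'pos|force'
python3 -c "
from h import *
plan(B(-25,-60)+[42],2.88)"
```

```text
tcp_pos: [603.3, -339.0, 141.3]
force: [0.1, -1.3, 0.9]
finger_force: 0.0
tcp_pos: [515.6, -341.1, 134.6]
force: [1.0, 0.2, 0.1]
finger_force: 0.0
t 18.78 tcp [ 515.6 -341.1  134.6] head 3.15 tilt [ 0.0016 -0.0002] turn z 0.0046 shift [-0.8 -9.4 92.5] F [1.  0.2 0.1] w 0.5 q7 0.77
```

```bash
python3 -m creep '[[0,-0.8,-5,10,0,0,0],[0,0,-4.4,20,0,0,0],[0,0,0,20,0,0,0],[0,0,0,20,0,0,0],[0,0,0,12,0,0,0],[0,0,0,8,0,0,0],[0,0,0,0,0,0,0],[0,0,0,0,0,0,0],[0,0,0,0,0,0,0],[0,0,0,0,0,0,0]]'  | grep -E 'pos|force'
python3 - <<'E'
from h import *
plan(B(-25,20)+[42],2.88)
im=snap('scene');c=cv2.resize(im['frame'][150:245,70:175,::-1],None,fx=6,fy=6,interpolation=cv2.INTER_CUBIC)
cv2.imwrite('pics/c7.png',c)
E
```

```text
tcp_pos: [505.0, -343.3, 45.7]
force: [-0.5, -0.3, -0.2]
finger_force: 0.0
t 19.62 tcp [ 505.  -343.3   45.7] head 3.04 tilt [ 0.0018 -0.0012] turn z 0.0028 shift [80.9  1.4  3.6] F [-0.5 -0.3 -0.2] w -0.0 q7 0.82
```

View pics/c7.png

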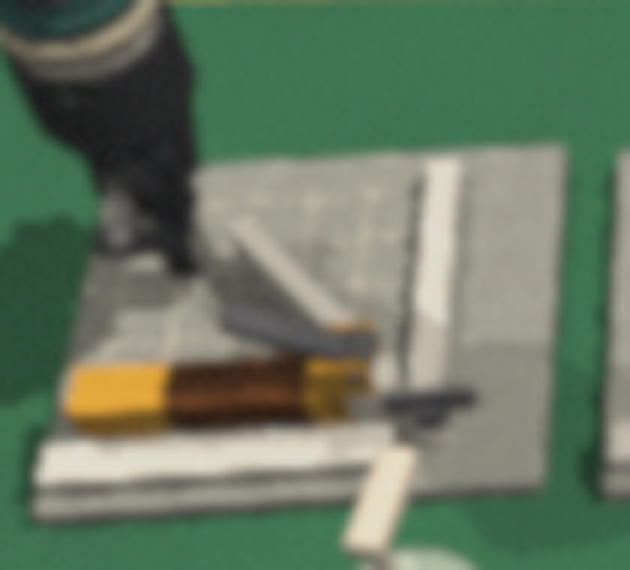

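The bevel lies by the rail with its tail at crop (75,400), and the fingers at (185,260) are inside the blade. I'll swing it out.

```bash
python3 -m creep '[[0,4,1.4,3,0,0,0],[0,5,0,0,0,0,0],[0,5,0,0,0,0,0],[0,5,0,0,0,0,0],[0,5,0,0,0,0,0],[0,5,0,0,0,0,0],[0,5,0,0,0,0,0],[0,5,0,0,0,0,0],[0,5,0,0,0,0,0],[0,5,0,0,0,0,0]]'  | grep -E 'pos|force'
python3 -m creep '[[0,5,0,0,0,0,0],[0,5,0,0,0,0,0],[0,5,0,0,0,0,0],[0,4,0,0,0,0,0],[0,3,0,0,0,0,0],[0,2,0,0,0,0,0],[0,1,0,0,0,0,0],[0,0,0,0,0,0,0],[0,0,0,0,0,0,0],[0,0,0,0,0,0,0]]'  | grep -E 'pos|force'
python3 -m creep '[[0,1,0,0,0,0,0],[0,1,0,0,0,0,0],[0,1,0,0,0,0,0],[0,1,0,0,0,0,0],[0,1,0,0,0,0,0],[0,0,0,0,0,0,0],[0,0,0,0,0,0,0],[0,0,0,0,0,0,0],[0,0,0,0,0,0,0],[0,0,0,0,0,0,0]]'  | grep -E 'pos|force'
python3 -c "
from h import *
plan(B(-25,28)+[42],2.88)"
```

```text
tcp_pos: [503.0, -293.3, 41.6]
force: [-0.5, -0.6, 0.7]
finger_force: 0.2
tcp_pos: [501.8, -268.9, 41.6]
force: [-0.6, -0.2, -0.6]
finger_force: 0.0
tcp_pos: [501.5, -263.8, 41.6]
force: [-0.6, -0.2, 0.2]
finger_force: 0.0
t 22.17 tcp [ 501.5 -263.8   41.6] head 3.04 tilt [0.     0.0001] turn z 0.0028 shift [ 9.2  0.9 -0.4] F [-0.6 -0.2  0.2] w -0.0 q7 0.74
```

```bash
python3 -m creep '[[0,1,0,0,0,0,0],[0,1,0,0,0,0,0],[0,1,0,0,0,0,0],[0,1,0,0,0,0,0],[0,1,0,0,0,0,0],[0,0,0,0,0,0,0],[0,0,0,0,0,0,0],[0,0,0,0,0,0,0],[0,0,0,0,0,0,0],[0,0,0,0,0,0,0]]'  | grep -E 'pos|force'
python3 -m creep '[[0,0.7,0,0,0,0,0],[0,0.7,0,0,0,0,0],[0,0.7,0,0,0,0,0],[0,0.7,0,0,0,0,0],[0,0,0,0,0,0,0],[0,0,0,0,0,0,0],[0,0,0,0,0,0,0],[0,0,0,0,0,0,0],[0,0,0,0,0,0,0],[0,0,0,0,0,0,0]]'  | grep -E 'pos|force'
python3 -m creep '[[0,0.7,0,0,0,0,0],[0,0.7,0,0,0,0,0],[0,0.7,0,0,0,0,0],[0,0.7,0,0,0,0,0],[0,0,0,0,0,0,0],[0,0,0,0,0,0,0],[0,0,0,0,0,0,0],[0,0,0,0,0,0,0],[0,0,0,0,0,0,0],[0,0,0,0,0,0,0]]'  | grep -E 'pos|force'
```

```text
tcp_pos: [501.3, -258.8, 41.6]
force: [-0.7, 0.3, 0.1]
finger_force: 0.0
tcp_pos: [501.0, -256.0, 41.6]
force: [-0.1, -0.3, -1.0]
finger_force: 0.0
tcp_pos: [501.0, -254.1, 41.7]
force: [0.1, -4.7, -1.8]
finger_force: 2.2
```

```bash
python3 -m creep '[[0,-2,0,0,0,0,0],[0,-6,0,0,0,0,0],[0,-8,0,-4,0,0,0],[0,-8,0,-4,0,0,0],[0,-8,0,-4,0,0,0],[0,-8,5,-4,0,0,0],[0,-8,10,0,0,0,0],[0,-6,10,0,0,0,0],[0,0,10,0,0,0,0],[0,0,0,0,0,0,0]]'  | grep -E 'pos|force'
python3 -c "
from h import *
plan(B(30,-30)+[59],2.88)"
```

```text
tcp_pos: [542.0, -306.4, 58.3]
force: [-0.0, -1.0, 0.9]
finger_force: 0.0
t 25.50 tcp [ 542.  -306.4   58.3] head 3.07 tilt [ 0.0041 -0.0021] turn z 0.0033 shift [-4.1 17.6 -0.6] F [-0.  -1.   0.9] w 0.1 q7 0.74
```

```bash
python3 -m creep '[[0,-4,5,0,0,0,0],[0,0,5,0,0,0,0],[0,0,5,0,0,0,0],[0,0,2,0,0,0,0],[0,0,1,0,0,0,0],[0,0,1,0,0,0,0],[0,0,1,0,0,0,0],[0,0,0,0,0,0,0],[0,0,0,0,0,0,0],[0,0,0,0,0,0,0]]'  | grep -E 'pos|force'
python3 -m creep '[[0,0,1,0,0,0,0],[0,0,1,0,0,0,0],[0,0,1,0,0,0,0],[0,0,1,0,0,0,0],[0,0,0,0,0,0,0],[0,0,0,0,0,0,0],[0,0,0,0,0,0,0],[0,0,0,0,0,0,0],[0,0,0,0,0,0,0],[0,0,0,0,0,0,0]]'  | grep -E 'pos|force'
```

```text
tcp_pos: [559.1, -309.3, 58.0]
force: [0.7, -5.8, 1.4]
finger_force: 0.0
tcp_pos: [563.1, -308.0, 57.7]
force: [1.0, -4.9, 1.0]
finger_force: 0.0
```

```bash
python3 -m creep '[[0,0,-3,0,0,0,0],[0,-5,-2,0,0,0,0],[0,-7,0,0,0,0,0],[0,-3,0,0,0,0,0],[0,0,0,0,0,0,0],[0,0,0,0,0,0,0],[0,0,0,0,0,0,0],[0,0,0,0,0,0,0],[0,0,0,0,0,0,0],[0,0,0,0,0,0,0]]'  | grep -E 'pos|force'
python3 - <<'E'
from h import *
plan(B(30,-42)+[59],2.88)
im=snap('scene');c=cv2.resize(im['frame'][150:245,70:175,::-1],None,fx=6,fy=6,interpolation=cv2.INTER_CUBIC)
cv2.imwrite('pics/c8.png',c)
E
```

```text
tcp_pos: [558.8, -322.9, 57.6]
force: [0.8, 1.2, -0.3]
finger_force: 0.0
t 28.00 tcp [ 558.8 -322.9   57.6] head 3.06 tilt [-0.0001  0.0003] turn z 0.0032 shift [ 1.2  1.7 -1.4] F [ 0.8  1.2 -0.3] w -0.0 q7 0.75
```

View pics/c8.png

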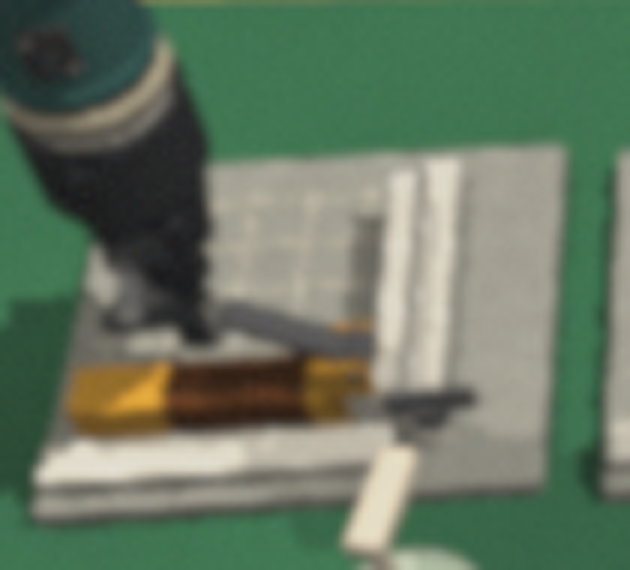

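The blade (crop 400,280) now lies parallel along the guide (445,280), with the lever still up. The lever tip was what touched the hand. I'll nudge the stock against the rail from here.

```bash
python3 -m creep '[[0,0,2,0,0,0,0],[0,0,2,0,0,0,0],[0,0,1,0,0,0,0],[0,0,1,0,0,0,0],[0,0,1,0,0,0,0],[0,0,1,0,0,0,0],[0,0,0,0,0,0,0],[0,0,0,0,0,0,0],[0,0,0,0,0,0,0],[0,0,0,0,0,0,0]]'  | grep -E 'pos|force'
python3 -m creep '[[0,0,1,0,0,0,0],[0,0,1,0,0,0,0],[0,0,1,0,0,0,0],[0,0,1,0,0,0,0],[0,0,0,0,0,0,0],[0,0,0,0,0,0,0],[0,0,0,0,0,0,0],[0,0,0,0,0,0,0],[0,0,0,0,0,0,0],[0,0,0,0,0,0,0]]'  | grep -E 'pos|force'
```

```text
tcp_pos: [565.7, -322.8, 57.5]
force: [-3.3, -0.1, 1.5]
finger_force: 1.8
tcp_pos: [566.2, -322.8, 57.4]
force: [-10.2, -0.2, 6.7]
finger_force: 5.4
```

```bash
python3 -m creep '[[0,0,-4,0,0,0,0],[0,0,-6,0,0,0,0],[0,0,-4,-10,0,0,0],[0,0,0,-20,0,0,0],[0,0,0,-25,0,0,0],[0,0,0,-20,0,0,0],[0,0,0,-8,0,0,0],[0,0,0,0,0,0,0],[0,0,0,0,0,0,0],[0,0,0,0,0,0,0]]'  | grep -E 'pos|force'
python3 -c "
from h import *
plan(B(63,-12.5)+[128],2.88)"
```

```text
tcp_pos: [556.3, -322.7, 139.7]
force: [-0.1, -0.0, 0.3]
finger_force: 0.0
t 30.55 tcp [ 556.3 -322.7  139.7] head 3.06 tilt [-0.0012  0.0009] turn z 0.0032 shift [30.4 37.1 11.6] F [-0.1 -0.   0.3] w -0.3 q7 0.72
```

```bash
python3 -m creep '[[0,10,12,0,0,0,0],[0,10,12,0,0,0,0],[0,10.4,13,0,0,0,0],[0,0,0,4,0,0,0],[0,0,0,6,0,0,0],[0,0,0,4,0,0,0],[0,0,0,4,0,0,0],[0,0,0,4,0,0,0],[0,0,0,4,0,0,0],[0,0,0,4,0,0,0]]'  | grep -E 'pos|force'
python3 -m creep '[[0,0,0,4,0,0,0],[0,0,0,4,0,0,0],[0,0,0,4,0,0,0],[0,0,0,3,0,0,0],[0,0,0,3,0,0,0],[0,0,0,2,0,0,0],[0,0,0,2,0,0,0],[0,0,0,0,0,0,0],[0,0,0,0,0,0,0],[0,0,0,0,0,0,0]]'  | grep -E 'pos|force'
python3 -c "
from h import *
plan(B(63,-12.5)+[86],2.88)"
```

```text
tcp_pos: [591.8, -292.8, 110.8]
force: [0.1, -1.7, 2.1]
finger_force: 1.1
tcp_pos: [591.8, -290.3, 88.3]
force: [0.3, -0.5, 0.5]
finger_force: 0.0
t 32.22 tcp [ 591.8 -290.3   88.3] head 3.06 tilt [-0.0008  0.001 ] turn z 0.0031 shift [-0.2  0.1  2.3] F [ 0.3 -0.5  0.5] w -0.2 q7 0.67
```

```bash
python3 -m creep '[[0,0,0,1,0,0,0],[0,0,0,1,0,0,0],[0,0,0,1,0,0,0],[0,0,0,1,0,0,0],[0,0,0,1,0,0,0],[0,0,0,0,0,0,0],[0,0,0,0,0,0,0],[0,0,0,0,0,0,0],[0,0,0,0,0,0,0],[0,0,0,0,0,0,0]]'  | grep -E 'pos|force'
python3 -m creep '[[0,0,0,1,0,0,0],[0,0,0,1,0,0,0],[0,0,0,1,0,0,0],[0,0,0,1,0,0,0],[0,0,0,0,0,0,0],[0,0,0,0,0,0,0],[0,0,0,0,0,0,0],[0,0,0,0,0,0,0],[0,0,0,0,0,0,0],[0,0,0,0,0,0,0]]'  | grep -E 'pos|force'
```

```text
tcp_pos: [592.0, -290.8, 84.0]
force: [-0.9, 1.4, 5.9]
finger_force: 2.6
tcp_pos: [592.3, -290.8, 82.9]
force: [-5.4, 3.7, 22.7]
finger_force: 10.8
```

```bash
python3 -m creep '[[0,0,0,-10,0,0,0],[0,0,0,-20,0,0,0],[0,0,0,-15,0,0,0],[60,-12,0,0,0,0,0],[60,-12,0,0,0,0,0],[60,-11,0,0,0,0,0],[60,0,0,0,0,0,0],[60,0,0,0,0,0,0],[60,0,0,0,0,0,0],[60,0,0,0,0,0,0]]'  | grep -E 'pos|force|wid'
python3 - <<'E'
from h import *
plan(B(63,-48)+[50],2.88)
im=snap('top')
c=cv2.resize(im['frame'][150:245,330:440,::-1],None,fx=3.6,fy=3.6,interpolation=cv2.INTER_CUBIC)
im=snap('scene');d=cv2.resize(im['frame'][150:245,70:180,::-1],None,fx=3.6,fy=3.6,interpolation=cv2.INTER_CUBIC)
cv2.imwrite('pics/c9.png',np.hstack([c,d]))
E
```

```text
tcp_pos: [593.6, -325.2, 123.8]
force: [0.3, -0.4, -0.1]
grip_width: 60.1
finger_force: 0.0
t 34.72 tcp [ 593.6 -325.2  123.8] head 3.07 tilt [-0.0012  0.0013] turn z 0.0032 shift [-0.9  0.1 73.8] F [ 0.3 -0.4 -0.1] w 60.1 q7 0.70
```

```bash
python3 -m creep '[[60,-0.9,0,12,0,0,0],[60,0,0,14,0,0,0],[60,0,0,14,0,0,0],[60,0,0,14,0,0,0],[60,0,0,12,0,0,0],[60,0,0,8,0,0,0],[0,0,0,0,0,0,0],[0,0,0,0,0,0,0],[0,0,0,0,0,0,0],[0,0,0,0,0,0,0]]' 60 | grep -E 'pos|force|wid'
python3 -m creep '[[0,0,0,0,0,0,0],[0,0,0,0,0,0,0],[0,0,0,-6,0,0,0],[0,0,0,-10,0,0,0],[0,0,0,-14,0,0,0],[0,0,0,-14,0,0,0],[0,0,0,-14,0,0,0],[0,0,0,-12,0,0,0],[0,0,0,0,0,0,0],[0,0,0,0,0,0,0]]' 60 | grep -E 'pos|force|wid'
python3 -c "
from h import *
plan(B(60,-54,WB)+[120],2.88)"
```

```text
tcp_pos: [592.6, -327.2, 50.9]
force: [-2.2, -0.2, -0.6]
grip_width: 26.5
finger_force: 63.2
tcp_pos: [595.0, -327.2, 122.3]
force: [-0.1, 0.1, -8.5]
grip_width: 26.5
finger_force: 62.4
t 36.48 tcp [ 595.  -327.2  122.3] head 3.05 tilt [ 0.003  -0.0013] turn z 0.0030 shift [264.9   1.9   1.9] F [-0.1  0.1 -8.5] w 26.5 q7 0.70
```

Run:
```python
from h import *
for n in('top','scene'):
    im=snap(n); g=cv2.cvtColor(cv2.imread(f'pics/{n}0.png'),cv2.COLOR_BGR2GRAY).astype(np.float32)
    xs,ys=np.meshgrid(np.arange(-85,66,.5),np.arange(-112,20,.5))
    o=[]
    for p in(SB,WB):
        X=np.stack([*B(xs,ys,p),np.full(xs.shape,12.)],-1)@np.array(im['R']).T+np.array(im['t'])
        q=X@np.array(im['mtx']).T; q=q[...,:2]/q[...,2:]
        o.append(cv2.remap(g,q[...,0].astype(np.float32),q[...,1].astype(np.float32),cv2.INTER_CUBIC))
    print(n,'work minus sample offset (board mm, x y)',cv2.phaseCorrelate(o[0],o[1],cv2.createHanningWindow(o[0].shape[::-1],cv2.CV_32F)))
    T=o[0][30:-30,30:-30]; r=cv2.matchTemplate(o[1],T,cv2.TM_CCOEFF_NORMED); m=cv2.minMaxLoc(r); print(m[1],(np.array(m[3])-30)/2)
```

```text
top work minus sample offset (board mm, x y) ((-0.41656579224525103, 7.311628868426496), 0.05589911337252016)
0.8376104235649109 [1.  0.5]
scene work minus sample offset (board mm, x y) ((-0.28977476899740395, -5.088679544424451), 0.061342999052118374)
0.858756959438324 [0.5 0.5]
```

```bash
python3 -c "
from h import *
plan(B(58.5,-48.7,WB)+[120],2.88)"
python3 -m creep '[[0,14,0,0,0,0,0],[0,26,0,0,0,0,0],[0,30,0,0,0,0,0],[0,30,0,0,0,0,0],[0,30,0,0,0,0,0],[0,30,0,0,0,0,0],[0,30,0,0,0,0,0],[0,30,0,0,0,0,0],[0,26,0,0,0,0,0],[0,16,0,0,0,0,0]]' 60 >/dev/null
python3 -m creep '[[0,8,0,4,0,0,0],[0,0,0,10,0,0,0],[0,0,0,12,0,0,0],[0,0,0,12,0,0,0],[0,0,0,12,0,0,0],[0,0,0,8,0,0,0],[0,0,0,4,0,0,0],[0,0,0,0,0,0,0],[0,0,0,0,0,0,0],[0,0,0,0,0,0,0]]' 60 | grep -E 'pos|force'
python3 -c "
from h import *
plan(B(58.5,-48.7,WB)+[50.5],2.88)"
```

```text
t 36.58 tcp [ 593.4 -326.3  120.3] head 3.05 tilt [-0.001   0.0009] turn z 0.0029 shift [269.3   1.9   0.6] F [  0.1   0.7 -10.1] w 26.5 q7 0.70
tcp_pos: [580.2, -57.6, 59.0]
force: [-0.1, -0.2, -8.7]
finger_force: 62.1
t 38.25 tcp [580.2 -57.6  59. ] head 3.02 tilt [ 0.0012 -0.0001] turn z 0.0024 shift [0.2 1.6 8.5] F [-0.1 -0.2 -8.7] w 26.2 q7 0.38
```

```bash
python3 -m creep '[[0,0.2,0.8,3,0,0,0],[0,0,0,3,0,0,0],[0,0,0,1.5,0,0,0],[0,0,0,0.8,0,0,0],[0,0,0,0.5,0,0,0],[0,0,0,0,0,0,0],[0,0,0,0,0,0,0],[0,0,0,0,0,0,0],[0,0,0,0,0,0,0],[0,0,0,0,0,0,0]]' 60 | grep -E 'pos|force'
python3 -c "
from h import *
plan(B(58.5,-48.7,WB)+[50.5],2.88)"
```

```text
tcp_pos: [580.6, -56.8, 50.8]
force: [-2.3, 0.6, 5.6]
finger_force: 64.1
t 39.08 tcp [580.6 -56.8  50.8] head 3.05 tilt [0.0006 0.0006] turn z 0.0029 shift [-0.5  1.1  0.3] F [-2.3  0.6  5.6] w 26.5 q7 0.38
```

```bash
python3 -m creep '[[38,0,0,-0.7,0,0,0],[38,0,0,0,0,0,0],[38,0,0,0,0,0,0],[38,0,0,0,0,0,0],[38,0,2,0,0,0,0],[38,0,2,0,0,0,0],[38,0,1,0,0,0,0],[38,0,1,0,0,0,0],[38,0,1,0,0,0,0],[38,0,1,0,0,0,0]]' 60 | grep -E 'pos|force'
python3 -m creep '[[38,0,1,0,0,0,0],[38,0,1,0,0,0,0],[38,0,1,0,0,0,0],[38,0,1,0,0,0,0],[38,0,1,0,0,0,0],[38,0,0,0,0,0,0],[38,0,0,0,0,0,0],[38,0,0,0,0,0,0],[38,0,0,0,0,0,0],[38,0,0,0,0,0,0]]' | grep -E 'pos|force'
python3 -c "
from h import *
print(toB(manip.get_obs()['tcp_pos'],WB))"
```

```text
tcp_pos: [585.8, -56.8, 50.1]
force: [-5.6, -0.7, 4.0]
finger_force: 3.0
tcp_pos: [589.5, -56.5, 50.0]
force: [-7.2, -0.3, 3.3]
finger_force: 3.2
[ 66.23294724 -48.29697193]
```

```bash
python3 -m creep '[[38,0,1,0,0,0,0],[38,0,1,0,0,0,0],[38,0,1,0,0,0,0],[38,0,1,0,0,0,0],[38,0,0,0,0,0,0],[38,0,0,0,0,0,0],[38,0,0,0,0,0,0],[38,0,0,0,0,0,0],[38,0,0,0,0,0,0],[38,0,0,0,0,0,0]]' | grep -E 'pos|force'
python3 -c "
from h import *
print(toB(manip.get_obs()['tcp_pos'],WB))"
```

```text
tcp_pos: [590.9, -56.5, 49.8]
force: [-9.4, -1.1, 6.9]
finger_force: 4.8
[ 67.70205828 -48.32606181]
```

```bash
python3 -m creep '[[38,0,1.5,0,0,0,0],[38,0,1.5,0,0,0,0],[38,0,0,0,0,0,0],[38,0,0,0,0,0,0],[38,0,0,0,0,0,0],[38,0,0,0,0,0,0],[38,0,-4,0,0,0,0],[38,0,-5,0,0,0,0],[38,0,-4,0,0,0,0],[38,0,0,0,0,0,0]]' | grep -E 'pos|force'
python3 -c "
from h import *
print(toB(manip.get_obs()['tcp_pos'],WB))"
```

```text
tcp_pos: [587.9, -56.6, 50.7]
force: [-0.4, 0.5, -0.8]
finger_force: 0.0
[ 64.64073041 -48.32972723]
```

```bash
python3 -m creep '[[42,0,0,-8,0,0,0],[42,0,0,-20,0,0,0],[42,0,0,-25,0,0,0],[0,5,0,-20,0,0,0],[0,25,-15,0,0,0,0],[0,33,-22,0,0,0,0],[0,33,-25,0,0,0,0],[0,33,-25,0,0,0,0],[0,33,-25,0,0,0,0],[0,30,-18,0,0,0,0]]' | grep -E 'pos|force'
python3 -m creep '[[0,16,-9,0,0,0,0],[0,0,0,0,0,0,0],[0,0,0,10,0,0,0],[0,0,0,15,0,0,0],[0,0,0,15,0,0,0],[0,0,0,15,0,0,0],[0,0,0,10,0,0,0],[0,0,0,5,0,0,0],[0,0,0,0,0,0,0],[0,0,0,0,0,0,0]]' | grep -E 'pos|force'
python3 - <<'E'
from h import *
plan(B(-74,120,WB)+[51],2.88)
print(toB(manip.get_obs()['tcp_pos'],WB))
im=snap('top')
d=cv2.resize(im['frame'][155:245,245:350,::-1],None,fx=6,fy=6,interpolation=cv2.INTER_CUBIC);cv2.imwrite('pics/c10.png',d)
E
```

```text
tcp_pos: [445.9, 130.2, 124.2]
force: [-0.2, 0.7, 0.6]
finger_force: 0.0
tcp_pos: [438.2, 143.0, 53.4]
force: [0.1, -0.4, 0.7]
finger_force: 0.0
t 44.08 tcp [438.2 143.   53.4] head 2.96 tilt [ 0.0003 -0.0002] turn z 0.0014 shift [-38.6   0.8   2.4] F [ 0.1 -0.4  0.7] w 0.0 q7 0.06
[-74.83833584 158.60172262]
```

```bash
python3 -m creep '[[0,-5,0.4,2,0,0,0],[0,-6,0.4,0,0,0,0],[0,-5,0,0,0,0,0],[0,-4,0,0,0,0,0],[0,-4,0,0,0,0,0],[0,-4,0,0,0,0,0],[0,-4,0,0,0,0,0],[0,-4,0,0,0,0,0],[0,-4,0,0,0,0,0],[0,-4,0,0,0,0,0]]' | grep -E 'pos|force'
python3 -m creep '[[0,-4,0,0,0,0,0],[0,-4,0,0,0,0,0],[0,-4,0,0,0,0,0],[0,-4,0,0,0,0,0],[0,-3,0,0,0,0,0],[0,-3,0,0,0,0,0],[0,-2,0,0,0,0,0],[0,-1,0,0,0,0,0],[0,0,0,0,0,0,0],[0,0,0,0,0,0,0]]' | grep -E 'pos|force'
python3 - <<'E'
from h import *
print(toB(manip.get_obs()['tcp_pos'],WB))
f=[]
for i in range(4): snap('top'); f.append(manip.get_obs()['force'])
print(np.mean(f,0),np.std(f,0))
E
```

```text
tcp_pos: [440.7, 99.4, 51.5]
force: [-0.5, 1.1, 0.3]
finger_force: 0.3
tcp_pos: [442.3, 74.8, 51.5]
force: [-0.5, 0.9, 0.1]
finger_force: 0.0
[-74.17712334  90.22908606]
[0.13687541 0.05992146 0.03761378] [0.58432174 0.56299961 0.3056505 ]
```

```bash
python3 -m creep '[[0,-1,0,0,0,0,0],[0,-1,0,0,0,0,0],[0,-1,0,0,0,0,0],[0,-1,0,0,0,0,0],[0,-1,0,0,0,0,0],[0,-1,0,0,0,0,0],[0,-1,0,0,0,0,0],[0,-1,0,0,0,0,0],[0,0,0,0,0,0,0],[0,0,0,0,0,0,0]]' | grep -E 'pos|force'
python3 - <<'E'
from h import *
print(toB(manip.get_obs()['tcp_pos'],WB))
f=[]
for i in range(6): im=snap('top'); f.append(manip.get_obs()['force'])
print(np.mean(f,0),np.std(f,0))
d=cv2.resize(im['frame'][155:245,245:350,::-1],None,fx=6,fy=6,interpolation=cv2.INTER_CUBIC);cv2.imwrite('pics/c11.png',d)
E
```

```text
tcp_pos: [442.6, 66.6, 51.5]
force: [0.3, 0.6, 0.4]
finger_force: 0.0
[-74.25117803  82.07684484]
[-0.03637198  0.15390926 -0.06385838] [0.44923376 0.51601307 0.56638132]
```

View pics/c11.png

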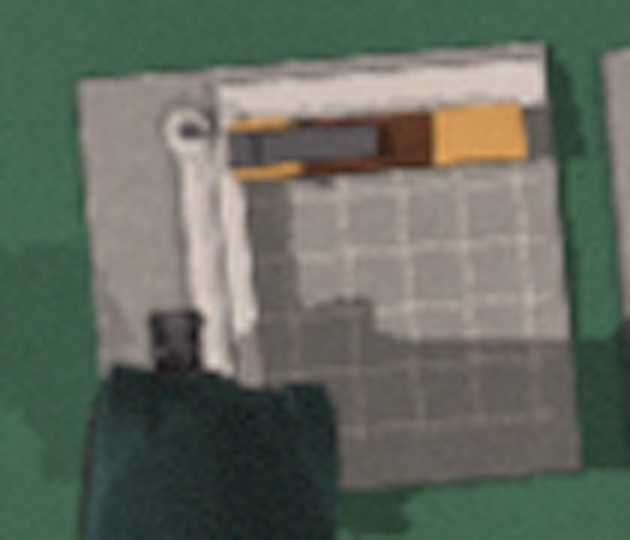

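The bevel lies flush on the work rail with its lever flat at crop (310,145). The guide at (215,260) is nearly parallel to the blade at (240,260). A few gentle millimetres remain.

```bash
cat > f.py <<'E'
from h import *
f=[]
for i in range(8): snap('top'); f.append(manip.get_obs()['force'])
o=manip.get_obs();print('t %.1f'%o['time'],toB(o['tcp_pos'],WB).round(2),np.mean(f,0).round(2))
E
python3 -m creep '[[0,-0.5,0,0,0,0,0],[0,-0.5,0,0,0,0,0],[0,-0.5,0,0,0,0,0],[0,-0.5,0,0,0,0,0],[0,0,0,0,0,0,0],[0,0,0,0,0,0,0],[0,0,0,0,0,0,0],[0,0,0,0,0,0,0],[0,0,0,0,0,0,0],[0,0,0,0,0,0,0]]' | grep -E 'force'
python3 f.py
python3 -m creep '[[0,-0.5,0,0,0,0,0],[0,-0.5,0,0,0,0,0],[0,0,0,0,0,0,0],[0,0,0,0,0,0,0],[0,0,0,0,0,0,0],[0,0,0,0,0,0,0],[0,0,0,0,0,0,0],[0,0,0,0,0,0,0],[0,0,0,0,0,0,0],[0,0,0,0,0,0,0]]' | grep -E 'force'
python3 f.py
```

```text
force: [-0.4, 0.0, 0.4]
finger_force: 0.4
t 48.4 [-74.46  80.28] [-0.45  0.61 -0.21]
force: [-1.0, 0.5, 0.1]
finger_force: 0.3
t 49.6 [-74.38  79.21] [-0.38  0.41 -0.23]
```

```bash
python3 -m creep '[[0,-0.4,0,0,0,0,0],[0,-0.4,0,0,0,0,0],[0,0,0,0,0,0,0],[0,0,0,0,0,0,0],[0,0,0,0,0,0,0],[0,0,0,0,0,0,0],[0,0,0,0,0,0,0],[0,0,0,0,0,0,0],[0,0,0,0,0,0,0],[0,0,0,0,0,0,0]]' | grep -E 'force'
python3 f.py
python3 -m creep '[[0,-0.4,0,0,0,0,0],[0,-0.4,0,0,0,0,0],[0,0,0,0,0,0,0],[0,0,0,0,0,0,0],[0,0,0,0,0,0,0],[0,0,0,0,0,0,0],[0,0,0,0,0,0,0],[0,0,0,0,0,0,0],[0,0,0,0,0,0,0],[0,0,0,0,0,0,0]]' | grep -E 'force'
python3 f.py
```

```text
force: [-0.5, 1.6, -0.3]
finger_force: 0.8
t 50.8 [-74.44  78.45] [-0.47  1.71 -0.28]
force: [-0.5, 0.2, -0.3]
finger_force: 0.5
t 52.1 [-74.3   77.59] [-0.58  0.96 -0.33]
```

```bash
python3 -m creep '[[0,3,0,0,0,0,0],[0,10,0,0,0,0,0],[0,15,0,-5,0,0,0],[0,15,0,-20,0,0,0],[0,15,-10,-30,0,0,0],[0,25,0,-30,0,0,0],[0,30,0,-30,0,0,0],[0,35,0,-20,0,0,0],[0,40,0,0,0,0,0],[0,40,0,0,0,0,0]]' | grep -E 'pos|force'
python3 -m creep '[[0,40,0,0,0,0,0],[0,40,0,0,0,0,0],[0,40,0,0,0,0,0],[0,0,0,0,0,0,0],[0,0,0,0,0,0,0],[0,0,0,0,0,0,0],[0,0,0,0,0,0,0],[0,0,0,0,0,0,0],[0,0,0,0,0,0,0],[0,0,0,0,0,0,0]]' | grep -E 'pos|time'
python3 - <<'E'
from h import *
acc={}
for n in('top','scene'):
    ims=[snap(n) for i in range(4)]; im=ims[0]
    g=np.mean([i['frame'].astype(np.float32).mean(2) for i in ims],0)
    for nm,p in(('S',SB),('W',WB)):
        for lab,z in(('guide',25),):
            pts=[]
            for s in np.arange(40,146,3.):
                ys=np.arange(35,85,.5); X=np.stack([*B(78-s,ys,p),np.full(ys.shape,float(z))],-1)@np.array(im['R']).T+np.array(im['t'])
                q=X@np.array(im['mtx']).T;q=q[:,:2]/q[:,2:]
                v=cv2.remap(g,q[:,:1].astype(np.float32),q[:,1:].astype(np.float32),cv2.INTER_CUBIC).ravel()
                d=np.gradient(cv2.GaussianBlur(v[:,None],(1,9),0).ravel())
                pts.append((s,ys[np.argmin(d)]))   # outer edge: bright->dark with y
            pts=np.array(pts);k=np.polyfit(pts[:,0],pts[:,1],1)
            r=pts[:,1]-np.polyval(k,pts[:,0]);m=abs(r)<2;k=np.polyfit(pts[m,0],pts[m,1],1)
            print(n,nm,'angle %.4f rad'%np.arctan(k[0]),'outer y at hinge %.1f'%k[1],m.sum(),len(m))
E
```

```text
tcp_pos: [420.7, 291.8, 187.9]
force: [1.0, -0.2, -0.2]
finger_force: 0.0
time: 53.73
tcp_pos: [414.7, 407.5, 186.1]
top S angle -0.0261 rad outer y at hinge 71.4 36 36Traceback (most recent call last):
  File "<stdin>", line 16, in <module>
    raise TypeError("expected non-empty vector for x")
TypeError: expected non-empty vector for x
```

Run:
```python
from h import *
for n in('top','scene'):
    ims=[snap(n) for i in range(4)]; im=ims[0]
    g=np.mean([i['frame'].astype(np.float32).mean(2) for i in ims],0)
    for nm,p in(('S',SB),('W',WB)):
        pts=[]
        for s in np.arange(30,140,3.):
            ys=np.arange(56,82,.5); X=np.stack([*B(78-s,ys,p),np.full(ys.shape,25.)],-1)@np.array(im['R']).T+np.array(im['t'])
            q=X@np.array(im['mtx']).T;q=q[:,:2]/q[:,2:]
            v=cv2.remap(g,q[:,:1].astype(np.float32),q[:,1:].astype(np.float32),cv2.INTER_CUBIC).ravel()
            d=np.gradient(cv2.GaussianBlur(v[:,None],(1,9),0).ravel())
            pts.append((s,ys[np.argmin(d)]))
        pts=np.array(pts,np.float32)
        l=cv2.fitLine(pts,cv2.DIST_WELSCH,0,.01,.01).ravel()
        a=l[1]/l[0]; print(n,nm,'angle %.4f'%np.arctan(a),'y0 %.1f'%(l[3]-a*l[2]),pts[::4,1])
```

```text
top S angle -0.0233 y0 71.1 [71.  70.  70.5 69.  70.  68.5 69.5 67.5 68.5 67. ]
top W angle -0.0301 y0 71.0 [71.  69.5 70.  68.5 69.  68.  68.  68.  66.  67. ]
scene S angle -0.0328 y0 71.7 [69.5 71.  70.  69.5 68.5 68.  69.  68.5 67.5 66.5]
scene W angle -0.0312 y0 70.7 [69.5 70.  68.5 68.5 69.  67.  67.5 67.  67.5 66. ]
```

The two guides agree to within about 0.4 degrees in both cameras. The bevel is lying there locked and the robot is clear, so I'm handing in.

```bash
python3 -c "
from bench import manip
print(manip.close_job())"
```

```text
the job is handed in; nothing more can be done
None
```

The job is handed in at about 54 s of the 72 s allowed: the bevel lies on the work board with its lever pressed flat, and the work guide measures within about 0.4° of the sample guide in both cameras; the judge's result was not shown.

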